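Lay the top stoneware tile at the coffee place and set the cup on it

ROBOT

A 6-joint arm with a two-finger parallel gripper is mounted at the origin on the work surface. World frame = base frame: x ahead of the robot, y to its left, z up, the work surface at z = 0. Lengths are in mm, angles in degrees, forces in N, time in s.
With the tool pointing down it reaches from about 300 to 850 mm from the base axis. Payload 4.2 kg.
Tool frame: the origin (TCP) lies at the centre of the arm's flange, where the gripper is bolted on; the fingertips stand 191 mm ahead of it and the grasp point (between the pads) lies 172 mm ahead of it; z points along the fingers, x is the direction in which the jaws open and shut, and the axes are right-handed (so a half turn about z gives the same grasp; the last joint's range is limited). The gripper opens to 91 mm and grips with 3 to 60 N. Pads are 32 mm wide; open, the fingers measure 118 mm over their backs; the gripper's body (76 mm by 178 mm) begins 60 mm behind the grasp point.
Start: joints at [-74.37, 18.312, 89.639, -0, 72.044, -1.146], TCP at [165.963, -550.526, 404.776] pointing down, gripper open.
Joint ranges: [-177.97, 177.97], [-48.28, 115.42], [12.27, 149.76], [-77.06, 257.06], [2.81, 150.46], [-146.56, 146.56]. Speed limits (degrees/s): [147.25, 147.25, 180, 180, 180, 180].

INTERFACE

Orientations are given as [roll, pitch, yaw] about the fixed x, y, z axes, in that order (R = Rz(yaw) Ry(pitch) Rx(roll)).
In Python, from workcell import telemetry, imaging, env gives the robot as it stands. The module is installed in compiled form; this text tells all that it offers.
- The arm moves only by the tool jog_arm, never from a script. Its argument "series" is a list of rows, each a list of 3 entries, a list of its own where there are three numbers: the shift along the world's x, y, z in mm, then the turn, a rotation vector about the world's x, y, z in rad, then the opening, from 0 (shut) to 1 (fully open). In form: [[[x, y, z], [ax, ay, az], jaw], ...]. A call has exactly 5 rows; each row is the pose to reach, as a shift and turn from the pose measured when the call began; what a row does not reach only later rows make up. A row lasts 1/12 s, in which the tool goes at most 41.7 mm and 7.16 degrees, less where a joint would pass 70% of its speed; a pose out of reach is approached as far as the arm can. A call with a gripper value outside its range is refused whole. The fingers move at their own pace and stop on an object; "squeeze" is the grip in N (left out, the last holds). Time passes only in rows, so rows that repeat a pose let the fingers close, or fill a call up. It gives the time, the measured TCP pose, the force and the opening at its end, in the units of the state.
- telemetry.state(): the state, without advancing time (a new reading comes with each control period).
- imaging.grab_frame(name): name is "side" or "top" or "wrist"; returns a dict with "pixels" (420x560x3 uint8, red, green, blue), "fov_y" (degrees; the focal length in pixels is half the picture's height over the tangent of half this angle, whatever the lens; pixels are square), "cx", "cy" (the principal point, pixels), "R" (3x3) and "t" (3): a world point X has camera coordinates R X + t; the wrist camera has in their place "T_tool_cam" (4x4, takes a point from camera to tool coordinates, whose origin is the TCP and whose axes are the tool frame's). Camera axes: x right, y down, z forward; pixel columns grow to the right and rows downward; lengths in mm; the calibration is good to about 2 mm. A picture is of the moment at which its call begins: read the wrist's pose just before it. There is no depth.
- env.job_done(): hands the job in, once; it reports no verdict.
The state is a dict: "time_s": time; "qpos": joint angles; "qvel": joint speeds; "effort": joint torques, N m; "ee_pos": TCP position; "ee_rot": TCP orientation; "force": force on the tool from outside, world axes, zero at the start; "torque": the same for the moment, N m; "gripper_width": finger opening in mm.
Only numpy, scipy, OpenCV 4.12 (cv2) and the standard library are available. Lean on these libraries where they do the work, as an engineer would, in place of code of your own. Each camera call takes 0.05 s, during which the arm holds its last target.

TASK

Slide the top tile of the stack sideways onto the wooden board, without lifting or tipping it and without disturbing the two tiles below, and push it on until it bears firmly on the sprung stop at the board's far end and the pad visibly gives; be gentle, never drive the pad to the end of its travel. Then set the small cup gently upright on the middle of that tile, leave the tile straight on the board and up against the stop pad, and leave everything else where it stands.

Things in the scene. Friction and masses are not known exactly. Their poses are not given: they have to be found in the camera images.
- board: fixed wooden landing board, 160 (x) by 260 (y) by 26 mm thick; origin at the centre of its underside. Its +y axis is the slide direction: the stack stands off its -y end (gap 10 to 22 mm), the stop is at its +y end. Its top is 2 mm below the underside of the top tile, so the tile slides off the stack straight onto it.
- stop: fixed dark wooden block 120 (x) by 35 (y) by 46 mm high on the board's +y end, origin at the centre of its underside (112.5 mm along the board's +y from the board's origin, on the board's top), axes as the board's. Two rods carry a sprung black rubber stop pad in front of it (-y side), 90 mm wide, 22 mm high, its underside 4 mm above the board.
- tile_top: the tile to slide: top of the stack of three equal square stoneware tiles, 120 by 120 by 14 mm, about 0.3 to 0.55 kg; origin at the centre of its underside, x and y axes along its edges and nearly along the board's. Too wide to grasp; pushed on its -y edge it slides with a friction of about 0.5 to 3 N on the stack or board.
- tile_mid: the middle tile, same size, origin at the centre of its underside; the three tiles are up to 2 mm and a few degrees out of line.
- tile_low: the lowest tile, same size, lying on the counter.
- cup: the small white straight-sided cup without handle, 60 mm across the rim, 80 mm high, wall 4 mm, about 0.16 kg, standing upright; origin at the centre of its underside. It stands on the counter to the left (+y) of the board, one of two cups there.
- big_cup: the larger white cup, 80 mm across, 105 mm high; a bystander. Origin at the centre of its underside.
- tumbler: glass tumbler 60 mm across, 72 mm high, beyond (+x) the stack; a bystander. Origin at the centre of its underside.
- bowl: small white bowl 90 mm across, 45 mm high, before (-x) the board; a bystander. Origin at the centre of its underside.
- stop_front (a point): centre of the block's front (-y) face, 15 mm above the board. The pad's free face stands 32 to 72 mm in front of it (-y): set anew each time and NOT measured, so feel for it. The pad gives about 0.6 mm per newton; it bears firmly from 3 N (2 mm) and nears the end of its travel at 16 N (10 mm), which is too hard. Let go, it pushes the tile back a few mm and rests on it.
There are look-alikes about, which are no part of the job. What is shaped like the tile_top but turquoise is not meant.

How it is judged (in metres and radians):
On the way, in this order (a step that is already met when the one before it is completed fails the run):
1. the top tile lies flat on the board, clear of the stack (y of tile_top in the frame of board above -0.06 m and x of tile_top in the frame of board between -0.03 and 0.03 m and z of tile_top in the frame of board between 0.022 and 0.03 m and angle between tile_top's own z axis and vertical below 0.06 rad), for 0.05 s.
2. the tile is pressed against the stop pad with more than 3 N (contact force between tile_top and stop above 3 N), for 0.2 s.
3. the small cup stands upright on the middle of the tile (horizontal distance between cup and tile_top below 0.03 m and z of cup in the frame of tile_top between 0.01 and 0.018 m and angle between cup's own z axis and vertical below 0.1 rad), for 0.2 s.
At the end, for the whole second after the job is handed in: The top tile lies flat on the board, within 30 mm of its centre line, straight to 0.15 rad, and still touching the stop pad; the small cup stands upright on it within 30 mm of its middle; all at rest and released (all of step 3 and y of tile_top in the frame of board above -0.05 m and x of tile_top in the frame of board between -0.03 and 0.03 m and z of tile_top in the frame of board between 0.022 and 0.03 m and angle between tile_top's own z axis and vertical below 0.06 rad and angle between the x axis of tile_top and the x axis of board, either way round below 0.15 rad and contact force between tile_top and stop above 0.05 N and linear speed of each of cup, tile_top below 0.02 m/s).
It fails at once if the stop pad is driven with more than 16.5 N, or the robot itself pushes the stop (over 5 N) (contact force between tile_top and stop above 16.5 N or contact force between stop and the arm above 5 N).
It fails at once if the middle or lowest tile is shifted more than 8 mm (distance of any of tile_mid, tile_low from where it was at the start of the episode above 0.008 m).
It fails at once if the top tile is lifted more than 8 mm or tipped more than 0.15 rad (height (world z) of tile_top above 0.036 m or angle between tile_top's own z axis and vertical above 0.15 rad).
It fails at once if the cup is set down or dropped hard (over 30 N on the tile) (contact force between cup and tile_top above 30 N).
It fails at once if the large cup, the tumbler or the bowl is moved more than 20 mm (distance of any of big_cup, tumbler, bowl from where it was at the start of the episode above 0.02 m).
It also fails if it takes over 69 s, if anything falls off the work surface, if the arm or the gripper's body presses on something with over 40 N, if the wrist force passes 120 N, or if a joint passes its speed limit or range.

## Working session

There is one attempt and no reset: what is moved stays moved. The work goes in short steps, Python scripts to look and compute and a tool call to move; the robot and the scene stay as the last step left them, time stands still between calls to the robot, and variables do not carry over. Pictures are saved under pics/ and viewed, and the job is handed in when it is done.

Besides the shell and the picture viewer there is one more tool, called after "Call:" as a command line: name --argument value ..., lists and objects as JSON in quotes. jog_arm: Moves the arm, as the interface text tells. Its arguments: {"type":"object","properties":{"series":{"type":"array"},"squeeze":{"type":"number"}},"required":["series"]}

```bash
mkdir -p pics
cat > h.py <<'E'
import numpy as np, cv2, json
from workcell import telemetry, imaging, env
def grab(name,fn):
    s=telemetry.state(); f=imaging.grab_frame(name)
    cv2.imwrite('pics/'+fn+'.png',cv2.cvtColor(f['pixels'],cv2.COLOR_RGB2BGR))
    d={k:(np.asarray(v).tolist()) for k,v in f.items() if k!='pixels'}; d['s']={k:np.asarray(v).tolist() for k,v in s.items()}
    json.dump(d,open('pics/'+fn+'.json','w')); return f
E
python3 - <<'E'
from h import *
print(telemetry.state())
for n in('side','top'):
    grab(n,n+'0'); print(open('pics/%s0.json'%n).read()[:600])
E
```

```text
{'time_s': 0.0, 'qpos': array([-7.43684033e+01,  1.83510667e+01,  8.97078257e+01, -1.82883616e-03,
        7.20454243e+01, -1.14694568e+00]), 'qvel': array([0.05554266, 0.03317365, 0.04553093, 0.04281726, 0.06997303,
       0.03590504]), 'effort': array([ 8.98221006e-04, -4.12456620e+01, -2.31969059e+01,  7.28236581e-02,
        4.56775795e-02, -1.57011682e-04]), 'ee_pos': array([ 165.92488686, -550.35032429,  403.91612793]), 'ee_rot': array([-1.79999650e+02,  1.04330638e-01, -7.32208920e+01]), 'force': array([0.01772587, 0.47035407, 0.11946327]), 'torque': array([ 0.03048758, -0.02165499,  0.00760791]), 'gripper_width': 91.00571645109655}
{"fov_y": 54.07397469358703, "cx": 283.38267002235807, "cy": 211.4030213922709, "R": [[0.992106229273877, -0.12497675928224415, -0.01029754705146217], [-0.07148896707476972, -0.49620945586515325, -0.8652545888330156], [0.10302697424728909, 0.8591606284911548, -0.5012269516178594]], "t": [-505.0721817853066, 114.92261564611789, 869.539591682553], "s": {"time_s": 0.0, "qpos": [-74.36840329264814, 18.35106669921123, 89.70782572427358, -0.0018288361640092477, 72.04542430261105, -1.1469456762701853], "qvel": [0.05554265821388133, 0.03317364704648912, 0.045530927048951716, 0.04281726375042407, 0.069
{"fov_y": 52.752140918417794, "cx": 270.2121355802048, "cy": 207.6132670735963, "R": [[0.011746082976247265, -0.9999302709089354, -0.0012177252146696254], [-0.9877001374484813, -0.011412507932687046, -0.15594291630894208], [0.1559181452524577, 0.0030344657964264817, -0.9877653182807968]], "t": [11.441357019332134, 511.07632755868264, 1016.6734232969034], "s": {"time_s": 0.05, "qpos": [-74.36895386759494, 18.35175284031997, 89.70721258564693, -0.0012120074423046542, 72.04442648317634, -1.1475871280664687], "qvel": [0.04720516347340435, -0.07331744738750016, -0.051829404751023316, -0.02061787170
```

View pics/side0.png

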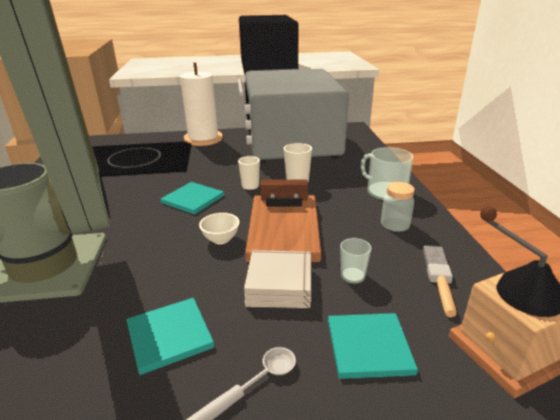

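View pics/top0.png

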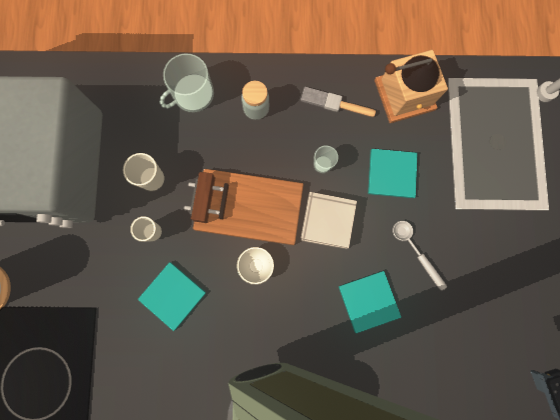

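The stack is at about (330,220) in the top view and the board at (248,207). The small cup is at (146,230), the big cup at (143,172). Zooming in for corners.

Run:
```python
import cv2
i=cv2.imread('pics/top0.png'); c=i[140:290,110:370]; cv2.imwrite('pics/topc.png',cv2.resize(c,None,fx=3,fy=3,interpolation=cv2.INTER_CUBIC))
i=cv2.imread('pics/side0.png'); c=i[140:320,190:390]; cv2.imwrite('pics/sidec.png',cv2.resize(c,None,fx=3.3,fy=3.3,interpolation=cv2.INTER_CUBIC))
```

```text
(no output)
```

View pics/topc.png

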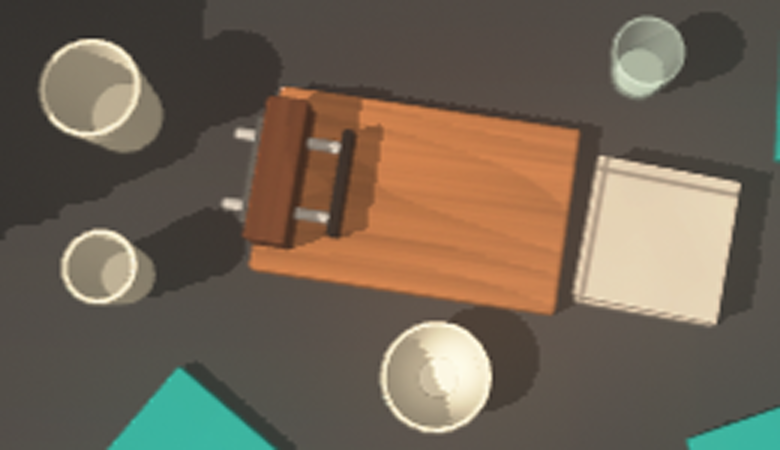

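View pics/sidec.png

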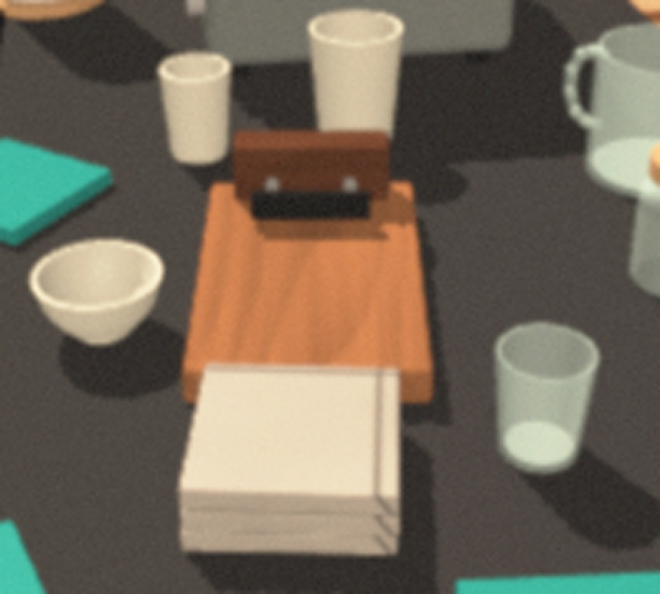

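```bash
cat >> h.py <<'E'
def unproj(fn,uv,z,T=None):
    d=json.load(open('pics/%s.json'%fn)); f=210/np.tan(np.radians(d['fov_y']/2))
    r=np.array([(uv[0]-d['cx'])/f,(uv[1]-d['cy'])/f,1.])
    if 'R' in d: R=np.array(d['R']).T; C=-R@np.array(d['t'])
    else:
        from scipy.spatial.transform import Rotation as Ro
        s=d['s']; Rt=Ro.from_euler('xyz',s['ee_rot'],degrees=True).as_matrix(); M=np.array(d['T_tool_cam'])
        R=Rt@M[:3,:3]; C=Rt@M[:3,3]+np.array(s['ee_pos'])
    w=R@r; return C+w*(z-C[2])/w[2]
E
python3 - <<'E'
from h import *
T=lambda p,z:unproj('top0',(110+p[0]/3-.33,140+p[1]/3-.33),z).round(1)
S=lambda p,z:unproj('side0',(190+p[0]/3.3-.35,140+p[1]/3.3-.35),z).round(1)
def quad(n,P,z,F):
    q=np.array([F(p,z) for p in P]); print(n,q[:,:2].tolist(),'c',q.mean(0).round(1),'len',[round(float(np.linalg.norm(q[i]-q[i-1])),1) for i in range(4)],
     'ang',[round(float(np.degrees(np.arctan2(*(q[i]-q[i-1])[1::-1]))),1) for i in range(4)])
quad('board T',[(281,88),(579,129),(555,314),(249,269)],26,T)
quad('tile T',[(598,156),(740,182),(716,325),(574,302)],42,T)
quad('tile S',[(204,366),(399,370),(399,500),(181,492)],42,S)
quad('board S',[(212,183),(413,184),(432,374),(187,372)],26,S)
quad('block top T',[(268,97),(314,99),(291,247),(244,240)],72,T)
quad('pad',[(345,130),(355,131),(339,237),(330,236)],52,T)
print('cup rim',T((99,267),80),'edges',T((62,267),80),T((137,267),80),T((99,230),80),T((99,303),80))
print('big',T((90,88),105),T((39,88),105),T((141,88),105))
print('tumb',T((648,52),72)); print('bowl',T((436,377),45))
print('cup S rim',S((195,67),80), 'base',S((198,155),0))
d=json.load(open('pics/top0.json'));print(-np.array(d['R']).T@d['t'])
E
```

```text
board T [[611.5, 190.2], [578.5, -64.7], [421.1, -44.7], [455.7, 211.4]] c [516.7  73.   26. ] len [157.2, 257.0, 158.7, 258.4] ang [-7.7, -97.4, 172.8, 82.3]
tile T [[552.2, -79.3], [531.5, -197.4], [412.5, -175.4], [430.0, -59.3]] c [ 481.6 -127.8   42. ] len [123.8, 119.9, 121.0, 117.4] ang [-9.3, -99.9, 169.5, 81.4]
tile S [[435.9, -65.0], [554.1, -85.9], [532.5, -203.1], [416.7, -180.5]] c [ 484.8 -133.6   42. ] len [117.1, 120.0, 119.2, 118.0] ang [80.6, -10.0, -100.4, 169.0]
board S [[457.3, 206.7], [615.1, 182.0], [578.3, -71.1], [425.3, -47.5]] c [519.   67.5  26. ] len [256.2, 159.7, 255.8, 154.8] ang [82.8, -8.9, -98.3, 171.2]
block top T [[592.3, 192.9], [591.0, 155.3], [469.0, 169.8], [474.3, 207.7]] c [531.6 181.4  72. ] len [118.9, 37.6, 122.9, 38.3] ang [-7.1, -92.0, 173.2, 82.0]
pad [[569.8, 131.5], [569.0, 123.2], [480.2, 133.8], [480.9, 141.2]] c [525.  132.4  52. ] len [89.4, 8.3, 89.4, 7.4] ang [-6.2, -95.5, 173.2, 84.6]
cup rim [450.3 320.5  80. ] edges [450.  349.9  80. ] [450.7 290.3  80. ] [480.  322.2  80. ] [421.7 318.8  80. ]
big [589.9 328.4 105. ] [589.5 368.7 105. ] [590.4 288.  105. ]
tumb [ 633.8 -117.9   72. ]
bowl [367.6  52.7  45. ]
cup S rim [452.4 316.1  80. ] base [450.5 310.2   0. ]
[ 346.13793336   14.18816114 1083.94741296]
```

Run:
```python
from h import *
for n,p,z in [('scoop L',(393,231),20),('scoop R',(414,231),20),('handle end',(444,287),10),('oven edge top',(100,150),150),('oven base',(100,220),0),('jar',(255,93),90)]:
    print(n,unproj('top0',p,z).round(0))
```

```text
scoop L [ 458. -293.   20.]
scoop R [ 459. -346.   20.]
handle end [ 320. -418.   10.]
oven edge top [622. 407. 150.]
oven base [480. 456.   0.]
jar [791.  58.  90.]
```

Call:
jog_arm --series '[[[40,40,0],[0,0,0.12],0.7],[[80,80,0],[0,0,0.24],0.7],[[120,120,0],[0,0,0.36],0.7],[[145,150,0],[0,0,0.48],0.7],[[170,180,0],[0,0,0.6],0.7]]'

```text
time_s: 0.52
ee_pos: [310.8, -398.5, 403.6]
ee_rot: [-180.0, 0.1, -38.5]
force: [0.2, 0.4, -0.0]
gripper_width: 64.5
```

Call:
jog_arm --series '[[[28,30,0],[0,0,0.11],0.7],[[56,60,0],[0,0,0.22],0.7],[[84,90,0],[0,0,0.33],0.7],[[112,120,0],[0,0,0.43],0.7],[[138,150,0],[0,0,0.536],0.7]]'

```text
time_s: 0.93
ee_pos: [449.9, -246.7, 403.4]
ee_rot: [-180.0, 0.1, -7.5]
force: [0.1, -1.3, 1.1]
gripper_width: 63.9
```

Call:
jog_arm --series '[[[0,0,0],[0,0,0],0.7],[[0,0,0],[0,0,0],0.7],[[0,0,0],[0,0,0],0.7],[[0,0,0],[0,0,0],0.7],[[0,0,0],[0,0,0],0.7]]'

```text
time_s: 1.35
ee_pos: [449.1, -247.7, 403.3]
ee_rot: [-180.0, 0.2, -7.7]
force: [0.9, -0.3, -0.3]
gripper_width: 64.0
```

Run:
```python
from h import *
print(telemetry.state())
grab('wrist','w1'); print(open('pics/w1.json').read()[:400])
```

```text
{'time_s': 1.35, 'qpos': array([-3.01559178e+01,  1.28053672e+01,  9.76260323e+01, -4.70854151e-02,
        6.97148546e+01, -2.24628666e+01]), 'qvel': array([ 0.03220176, -0.03584184, -0.03050789,  0.17310082, -0.03265467,
       -0.05858623]), 'effort': array([ 3.80509431e-01, -3.53932822e+01, -2.27512264e+01,  6.90502301e-02,
        7.46651343e-02,  6.82353166e-04]), 'ee_pos': array([ 449.09056615, -247.74373459,  403.33621437]), 'ee_rot': array([-1.79984892e+02,  1.52022048e-01, -7.67665059e+00]), 'force': array([ 0.88272141, -0.28695154, -0.32280177]), 'torque': array([-0.01486008, -0.08792943, -0.01142362]), 'gripper_width': 64.04171016208548}
{"fov_y": 68.2174776511245, "cx": 276.62442935219576, "cy": 205.30779909918937, "T_tool_cam": [[0.9999997587191745, -0.00037014550092452224, -0.0005878383266192176, 0.5581928538998526], [0.0005281006639836214, 0.9548319138911902, 0.29714598655302943, -86.18336434909496], [0.0004512995444241025, -0.29714622529521156, 0.954831878982644, 19.368357130108095], [0.0, 0.0, 0.0, 1.0]], "s": {"time_s": 1.3
```

View pics/w1.png

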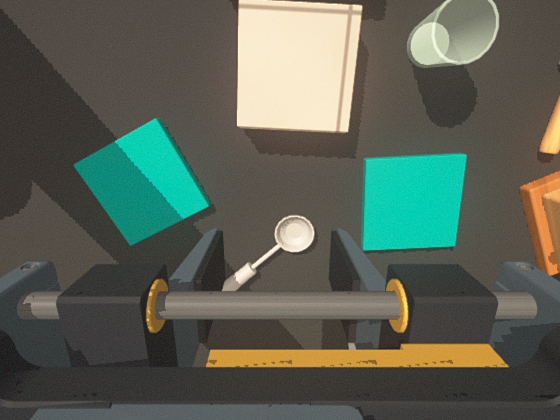

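Run:
```python
from h import *
for p in [(238,126),(349,132),(239,0),(362,6)]: print(unproj('w1',p,42).round(1))
print('scoop',unproj('w1',(294,215),20).round(0))
```

```text
[ 416.7 -174.    42. ]
[ 534.  -196.2   42. ]
[437.7 -58.7  42. ]
[554.1 -79.6  42. ]
scoop [ 464. -290.   20.]
```

Call:
jog_arm --series '[[[10,12,-36],[0,0,0],0.7],[[20,24,-72],[0,0,0],0.7],[[20,24,-108],[0,0,0],0.7],[[20,24,-140],[0,0,0],0.7],[[20,24,-160],[0,0,0],0.7]]'

```text
time_s: 1.82
ee_pos: [467.7, -224.0, 240.4]
ee_rot: [-179.9, 0.4, -7.8]
force: [-0.2, 0.2, 0.5]
gripper_width: 63.6
```

Call:
jog_arm --series '[[[0,0,0],[0,0,0],0.7],[[0,0,0],[0,0,0],0.7],[[0,0,0],[0,0,0],0.7],[[0,0,0],[0,0,0],0.7],[[0,0,0],[0,0,0],0.7]]'

```text
time_s: 2.23
ee_pos: [468.1, -224.5, 242.1]
ee_rot: [-180.0, 0.2, -7.8]
force: [-0.3, 0.7, -0.8]
gripper_width: 64.0
```

Run:
```python
from h import *
grab('side','s2')
```

```text
(no output)
```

View pics/s2.png

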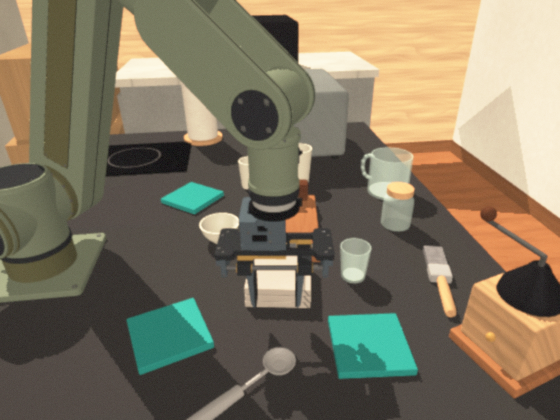

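Call:
jog_arm --series '[[[0,0,-6],[0,0,0],0.7],[[0,0,-12],[0,0,0],0.7],[[0,0,-17],[0,0,0],0.7],[[1,3,-17],[0,0,0],0.7],[[1,6,-17],[0,0,0],0.7]]'

```text
time_s: 2.7
ee_pos: [469.0, -218.1, 224.3]
ee_rot: [-179.9, 0.3, -7.8]
force: [0.3, -0.0, 0.5]
gripper_width: 64.0
```

Call:
jog_arm --series '[[[0.3,2,0],[0,0,0],0.7],[[0.6,4,0],[0,0,0],0.7],[[0.8,6,0],[0,0,0],0.7],[[1,8,0],[0,0,0],0.7],[[1.3,10,0],[0,0,0],0.7]]'

```text
time_s: 3.12
ee_pos: [470.4, -207.9, 224.4]
ee_rot: [-179.9, 0.3, -7.8]
force: [-0.7, 0.8, 0.5]
gripper_width: 63.9
```

Call:
jog_arm --series '[[[0.3,2,0],[0,0,0],0.7],[[0.6,4,0],[0,0,0],0.7],[[0.8,6,0],[0,0,0],0.7],[[1,8,0],[0,0,0],0.7],[[1.3,10,0],[0,0,0],0.7]]'

```text
time_s: 3.53
ee_pos: [471.8, -197.9, 224.5]
ee_rot: [-180.0, 0.2, -7.8]
force: [0.3, -1.8, -0.6]
gripper_width: 64.0
```

Call:
jog_arm --series '[[[0.4,3,0],[0,0,0],0.7],[[0.8,6,0],[0,0,0],0.7],[[1.2,9,0],[0,0,0],0.7],[[1.6,12,0],[0,0,0],0.7],[[2,15,0],[0,0,0],0.7]]'

```text
time_s: 3.95
ee_pos: [473.8, -182.6, 224.5]
ee_rot: [-180.0, 0.2, -7.8]
force: [-0.8, -2.3, 0.4]
gripper_width: 64.2
```

Run:
```python
from h import *
grab('side','s3')
grab('wrist','w3')
i=cv2.imread('pics/s3.png'); c=i[180:320,190:390]; cv2.imwrite('pics/s3c.png',cv2.resize(c,None,fx=4,fy=4,interpolation=cv2.INTER_CUBIC))
```

```text
(no output)
```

View pics/s3c.png

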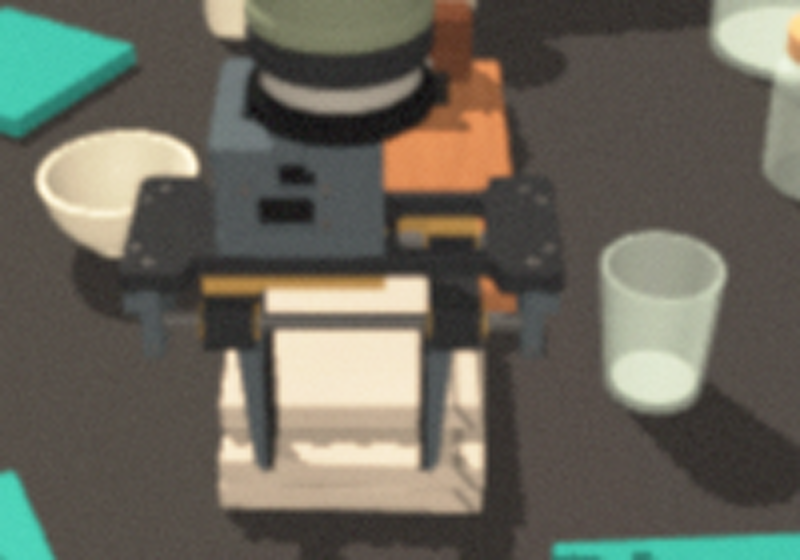

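View pics/w3.png

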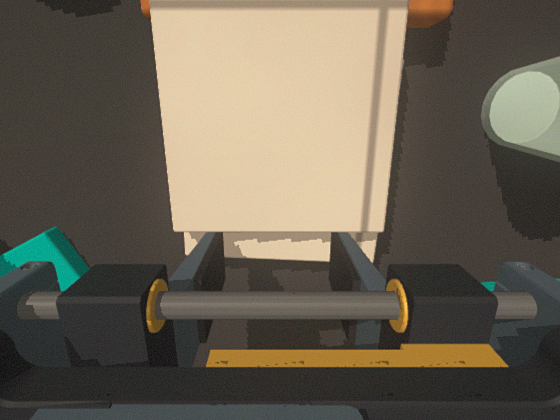

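Call:
jog_arm --series '[[[0.8,6,0],[0,0,0],0.7],[[1.6,12,0],[0,0,0],0.7],[[2.4,18,0],[0,0,0],0.7],[[3.3,24,0],[0,0,0],0.7],[[4.1,30,0],[0,0,0],0.7]]'

```text
time_s: 4.47
ee_pos: [478.0, -151.5, 224.5]
ee_rot: [-179.9, 0.2, -7.8]
force: [-1.1, -2.9, 0.1]
gripper_width: 64.2
```

Call:
jog_arm --series '[[[0.8,6,0],[0,0,0],0.7],[[1.6,12,0],[0,0,0],0.7],[[2.4,18,0],[0,0,0],0.7],[[3.3,24,0],[0,0,0],0.7],[[4.1,30,0],[0,0,0],0.7]]'

```text
time_s: 4.88
ee_pos: [482.4, -121.1, 224.9]
ee_rot: [-179.9, 0.2, -7.8]
force: [-0.4, -3.1, 1.1]
gripper_width: 63.5
```

Call:
jog_arm --series '[[[0.8,6,0],[0,0,0],0.7],[[1.6,12,0],[0,0,0],0.7],[[2.4,18,0],[0,0,0],0.7],[[3.3,24,0],[0,0,0],0.7],[[4.1,30,0],[0,0,0],0.7]]'

```text
time_s: 5.3
ee_pos: [486.3, -90.3, 224.5]
ee_rot: [-179.9, 0.3, -7.8]
force: [-0.2, -1.4, -1.5]
gripper_width: 63.9
```

Run:
```python
from h import *
grab('side','s4')
grab('wrist','w4')
i=cv2.imread('pics/s4.png'); c=i[180:320,190:390]; cv2.imwrite('pics/s4c.png',cv2.resize(c,None,fx=4,fy=4,interpolation=cv2.INTER_CUBIC))
```

```text
(no output)
```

View pics/s4c.png

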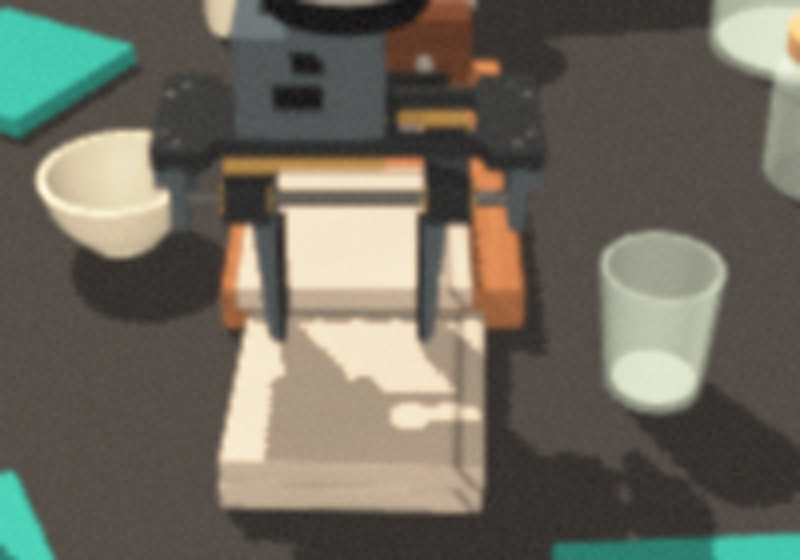

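View pics/w4.png

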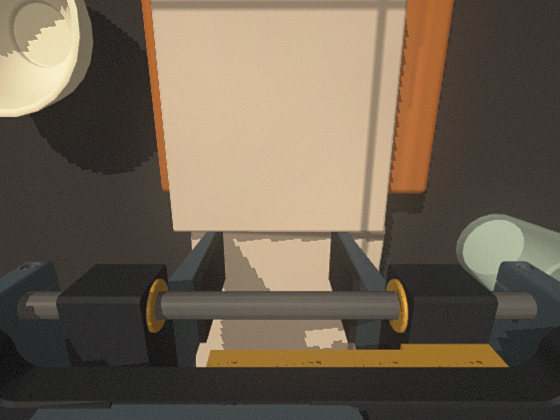

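Call:
jog_arm --series '[[[0.8,6,0],[0,0,0],0.7],[[1.6,12,0],[0,0,0],0.7],[[2.4,18,0],[0,0,0],0.7],[[3.3,24,0],[0,0,0],0.7],[[4.1,30,0],[0,0,0],0.7]]'

```text
time_s: 5.82
ee_pos: [490.6, -59.5, 224.7]
ee_rot: [-179.9, 0.2, -7.7]
force: [-0.2, -3.4, -0.7]
gripper_width: 63.9
```

Call:
jog_arm --series '[[[0.5,4,0],[0,0,0],0.7],[[1.1,8,0],[0,0,0],0.7],[[1.6,12,0],[0,0,0],0.7],[[2.2,16,0],[0,0,0],0.7],[[2.7,20,0],[0,0,0],0.7]]'

```text
time_s: 6.23
ee_pos: [493.4, -39.1, 224.7]
ee_rot: [-179.9, 0.2, -7.7]
force: [0.5, -2.0, -0.1]
gripper_width: 63.9
```

Run:
```python
from h import *
grab('wrist','w5'); grab('top','t5')
i=cv2.imread('pics/t5.png'); c=i[140:290,110:370]; cv2.imwrite('pics/t5c.png',cv2.resize(c,None,fx=3,fy=3,interpolation=cv2.INTER_CUBIC))
```

```text
(no output)
```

View pics/w5.png

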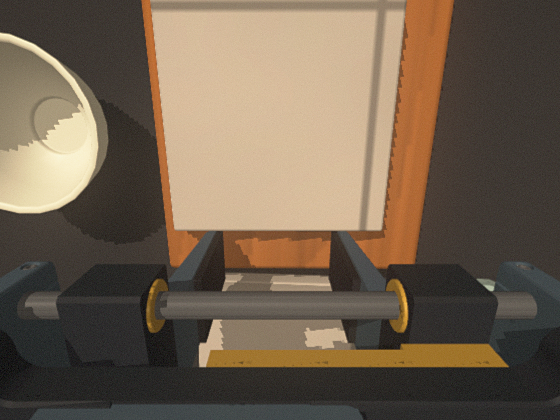

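View pics/t5c.png

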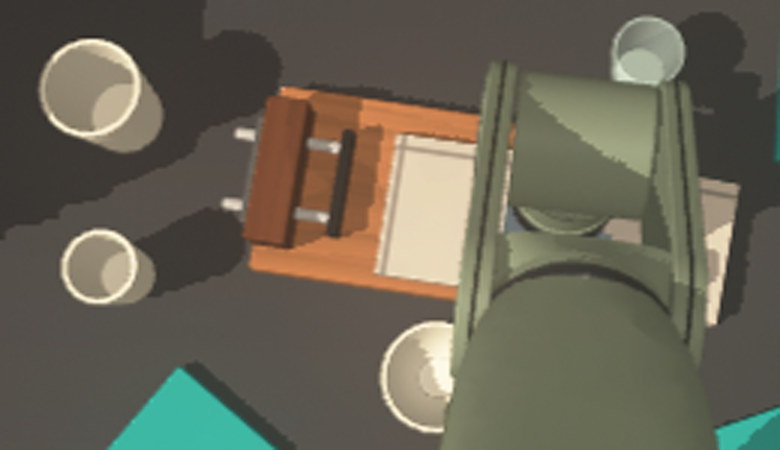

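Call:
jog_arm --series '[[[0.5,4,0],[0,0,0],0.7],[[1.1,8,0],[0,0,0],0.7],[[1.6,12,0],[0,0,0],0.7],[[2.0,15,0],[0,0,0],0.7],[[2.4,18,0],[0,0,0],0.7]]'

```text
time_s: 6.75
ee_pos: [495.9, -20.5, 224.8]
ee_rot: [-179.9, 0.2, -7.7]
force: [0.3, -3.0, -0.8]
gripper_width: 63.7
```

Call:
jog_arm --series '[[[0.1,1,0],[0,0,0],0.7],[[0.3,2,0],[0,0,0],0.7],[[0.4,3,0],[0,0,0],0.7],[[0.5,4,0],[0,0,0],0.7],[[0.7,5,0],[0,0,0],0.7]]'

```text
time_s: 7.17
ee_pos: [496.5, -15.5, 224.8]
ee_rot: [-179.9, 0.2, -7.7]
force: [-0.6, -2.8, 0.4]
gripper_width: 64.3
```

Call:
jog_arm --series '[[[0.1,1,0],[0,0,0],0.7],[[0.3,2,0],[0,0,0],0.7],[[0.4,3,0],[0,0,0],0.7],[[0.5,4,0],[0,0,0],0.7],[[0.5,4,0],[0,0,0],0.7]]'

```text
time_s: 7.58
ee_pos: [497.1, -11.3, 224.8]
ee_rot: [-179.9, 0.2, -7.7]
force: [-0.0, -1.7, -0.1]
gripper_width: 63.9
```

Sliding friction is 2–3 N and there is no stop contact yet, so I'll go on in small steps.

Call:
jog_arm --series '[[[0.1,1,0],[0,0,0],0.7],[[0.2,1.5,0],[0,0,0],0.7],[[0.3,2,0],[0,0,0],0.7],[[0.35,2.5,0],[0,0,0],0.7],[[0.4,3,0],[0,0,0],0.7]]'

```text
time_s: 8.0
ee_pos: [497.5, -8.3, 224.8]
ee_rot: [-179.9, 0.2, -7.7]
force: [-0.4, -2.8, -0.0]
gripper_width: 63.9
```

Call:
jog_arm --series '[[[0.1,1,0],[0,0,0],0.7],[[0.2,1.5,0],[0,0,0],0.7],[[0.3,2,0],[0,0,0],0.7],[[0.35,2.5,0],[0,0,0],0.7],[[0.4,3,0],[0,0,0],0.7]]'

```text
time_s: 8.42
ee_pos: [497.9, -5.2, 224.8]
ee_rot: [-179.9, 0.2, -7.7]
force: [-0.5, -2.8, -0.2]
gripper_width: 63.5
```

Call:
jog_arm --series '[[[0.1,1,0],[0,0,0],0.7],[[0.2,1.5,0],[0,0,0],0.7],[[0.3,2,0],[0,0,0],0.7],[[0.35,2.5,0],[0,0,0],0.7],[[0.4,3,0],[0,0,0],0.7]]'

```text
time_s: 8.83
ee_pos: [498.2, -2.6, 224.8]
ee_rot: [-179.9, 0.3, -7.7]
force: [-0.2, -6.9, 1.2]
gripper_width: 63.8
```

Run:
```python
from h import *
grab('top','t6')
i=cv2.imread('pics/t6.png'); c=i[150:250,170:310]; cv2.imwrite('pics/t6c.png',cv2.resize(c,None,fx=5,fy=5,interpolation=cv2.INTER_CUBIC))
```

```text
(no output)
```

View pics/t6c.png

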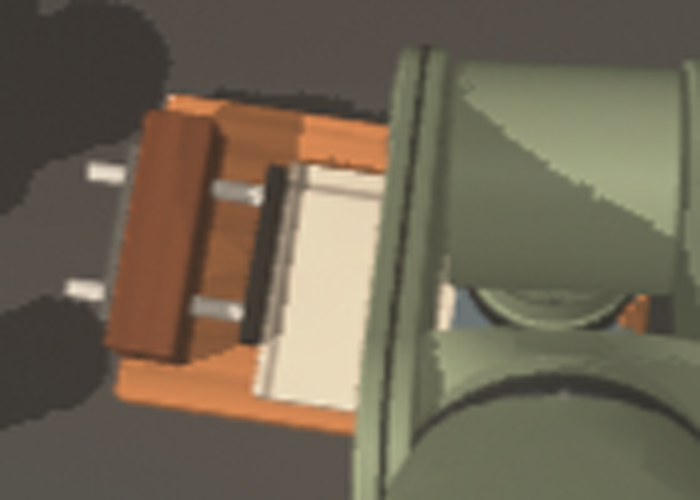

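The tile is against the pad and the total force is up to 6.9 N. I'll add about 2.5 mm, half a mm at a time.

Call:
jog_arm --series '[[[0.1,0.5,0],[0,0,0],0.7],[[0.1,1,0],[0,0,0],0.7],[[0.2,1.5,0],[0,0,0],0.7],[[0.2,1.5,0],[0,0,0],0.7],[[0.2,1.5,0],[0,0,0],0.7]]'

```text
time_s: 9.3
ee_pos: [498.2, -1.5, 224.8]
ee_rot: [-180.0, 0.3, -7.7]
force: [-0.5, -6.1, 0.8]
gripper_width: 63.7
```

Call:
jog_arm --series '[[[0.1,0.5,0],[0,0,0],0.7],[[0.1,1,0],[0,0,0],0.7],[[0.2,1.5,0],[0,0,0],0.7],[[0.2,2,0],[0,0,0],0.7],[[0.2,2,0],[0,0,0],0.7]]'

```text
time_s: 9.72
ee_pos: [498.4, -0.2, 224.8]
ee_rot: [179.9, 0.3, -7.7]
force: [-0.8, -8.2, 1.5]
gripper_width: 63.9
```

Call:
jog_arm --series '[[[0.1,0.5,0],[0,0,0],0.7],[[0.1,1,0],[0,0,0],0.7],[[0.2,1.5,0],[0,0,0],0.7],[[0.2,2,0],[0,0,0],0.7],[[0.2,2,0],[0,0,0],0.7]]'

```text
time_s: 10.13
ee_pos: [498.5, 0.9, 224.9]
ee_rot: [179.8, 0.3, -7.7]
force: [-1.1, -8.1, 1.3]
gripper_width: 63.7
```

Call:
jog_arm --series '[[[0,0.5,0],[0,0,0],0.7],[[0,0.5,0],[0,0,0],0.7],[[0,0.5,0],[0,0,0],0.7],[[0,0.5,0],[0,0,0],0.7],[[0,0.5,0],[0,0,0],0.7]]'

```text
time_s: 10.55
ee_pos: [498.5, 0.8, 224.9]
ee_rot: [179.7, 0.3, -7.7]
force: [-0.1, -6.5, 0.8]
gripper_width: 63.8
```

Run:
```python
from h import *
print(telemetry.state()['force'])
grab('top','t7')
i=cv2.imread('pics/t7.png'); c=i[150:250,170:310]; cv2.imwrite('pics/t7c.png',cv2.resize(c,None,fx=5,fy=5,interpolation=cv2.INTER_CUBIC))
```

```text
[-0.05460731 -6.46493397  0.83142787]
```

View pics/t7c.png

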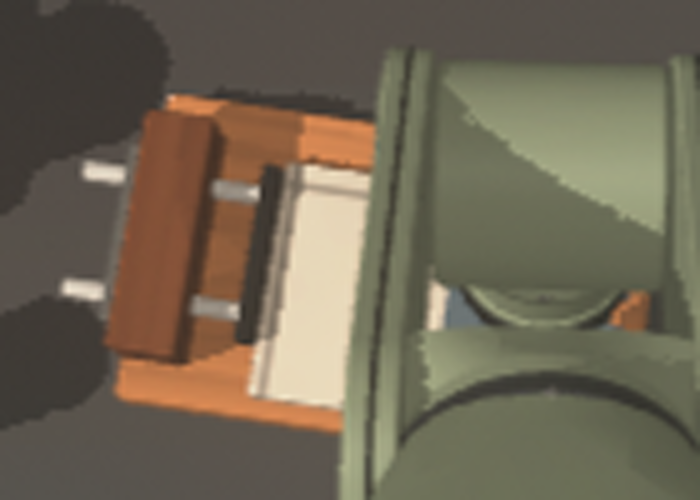

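Call:
jog_arm --series '[[[0.1,0.5,0],[0,0,0],0.7],[[0.1,1,0],[0,0,0],0.7],[[0.2,1.5,0],[0,0,0],0.7],[[0.2,2,0],[0,0,0],0.7],[[0.2,2,0],[0,0,0],0.7]]'

```text
time_s: 11.02
ee_pos: [498.6, 1.9, 224.9]
ee_rot: [179.6, 0.3, -7.6]
force: [-1.3, -10.7, 0.6]
gripper_width: 64.0
```

Call:
jog_arm --series '[[[0,0.8,0],[0,0,0],0.7],[[0,0.8,0],[0,0,0],0.7],[[0,0.8,0],[0,0,0],0.7],[[0,0.8,0],[0,0,0],0.7],[[0,0.8,0],[0,0,0],0.7]]'

```text
time_s: 11.43
ee_pos: [498.6, 2.1, 224.9]
ee_rot: [179.5, 0.2, -7.7]
force: [-0.4, -6.7, 0.2]
gripper_width: 63.7
```

Call:
jog_arm --series '[[[-0.3,-2,0],[0,0,0],0.7],[[-0.6,-4,0],[0,0,0],0.7],[[-1,-7,0],[0,0,0],0.7],[[-2,-14,0],[0,0,0],0.7],[[-4,-28,0],[0,0,0],0.7]]'

```text
time_s: 11.85
ee_pos: [494.8, -25.5, 225.0]
ee_rot: [179.6, 0.2, -7.6]
force: [0.1, -0.2, -1.1]
gripper_width: 63.5
```

Call:
jog_arm --series '[[[0,-4,35],[0,0,0],1],[[0,-4,70],[0,0,0],1],[[0,-4,105],[0,0,0],1],[[0,-4,140],[0,0,0],1],[[0,-4,170],[0,0,0],1]]'

```text
time_s: 12.27
ee_pos: [494.6, -29.7, 397.5]
ee_rot: [179.6, 0.1, -7.6]
force: [0.8, -0.0, -0.2]
gripper_width: 90.7
```

Run:
```python
from h import *
grab('wrist','w8')
grab('top','t8')
```

```text
(no output)
```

View pics/w8.png

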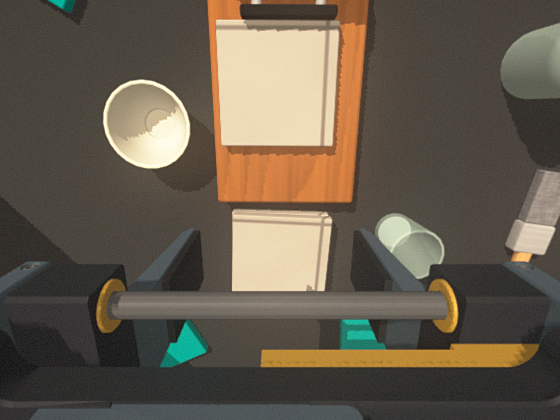

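Run:
```python
from h import *
q=np.array([unproj('w8',p,40) for p in [(216,20),(338,20),(333,146),(222,145)]]);print(q.round(1).tolist(),q.mean(0).round(1))
b=np.array([unproj('w8',p,26) for p in [(219,202),(351,202)]]);print('board -y corners',b.round(1).tolist())
i=cv2.imread('pics/t8.png'); c=i[140:290,110:370]; cv2.imwrite('pics/t8c.png',cv2.resize(c,None,fx=3,fy=3,interpolation=cv2.INTER_CUBIC))
```

```text
[[458.5, 141.8, 40.0], [574.6, 126.2, 40.0], [560.5, 7.4, 40.0], [442.2, 24.3, 40.0]] [509.   74.9  40. ]
board -y corners [[423.6, -42.3, 26.0], [578.8, -62.9, 26.0]]
```

View pics/t8c.png

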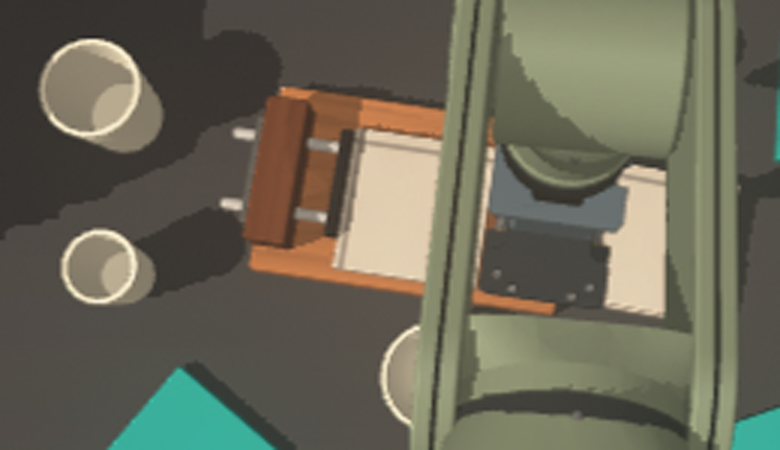

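Call:
jog_arm --series '[[[-10,40,5],[0,0,0],1],[[-20,80,5],[0,0,0],1],[[-30,120,5],[0,0,0],1],[[-35,160,5],[0,0,0],1],[[-40,195,5],[0,0,0],1]]'

```text
time_s: 12.78
ee_pos: [454.7, 167.1, 404.5]
ee_rot: [179.7, -0.4, -7.6]
force: [1.8, 0.0, -0.2]
gripper_width: 91.0
```

Call:
jog_arm --series '[[[0,25,0],[0,0,0],1],[[0,50,0],[0,0,0],1],[[0,60,0],[0,0,0],1],[[0,60,0],[0,0,0],1],[[0,60,0],[0,0,0],1]]'

```text
time_s: 13.2
ee_pos: [454.6, 226.8, 403.6]
ee_rot: [179.6, -0.3, -7.5]
force: [-0.3, 0.2, -0.4]
gripper_width: 90.8
```

Run:
```python
from h import *
grab('wrist','w9')
```

```text
(no output)
```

View pics/w9.png

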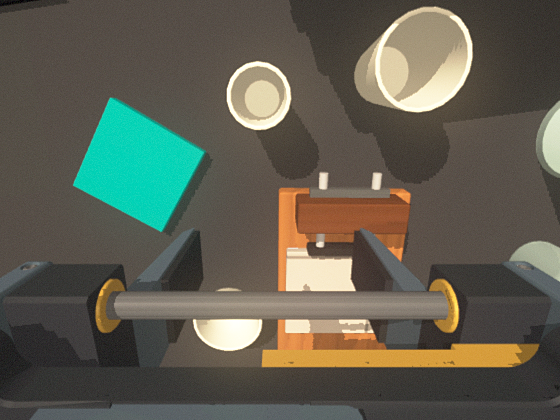

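Run:
```python
from h import *
for p in [(259,96),(227,96),(291,96),(259,62),(259,130)]: print(unproj('w9',p,80).round(1))
```

```text
[453.  322.9  80. ]
[423.7 326.7  80. ]
[482.3 319.   80. ]
[457.3 351.3  80. ]
[448.4 292.6  80. ]
```

Call:
jog_arm --series '[[[-1,35,0],[0,0,0],1],[[-2,70,0],[0,0,0],1],[[-2.5,94,0],[0,0,0],1],[[-2.5,94,-25],[0,0,0],1],[[-2.5,94,-50],[0,0,0],1]]'

```text
time_s: 13.67
ee_pos: [452.9, 320.2, 354.4]
ee_rot: [179.7, -0.5, -7.6]
force: [-0.4, -0.1, -0.3]
gripper_width: 91.2
```

Call:
jog_arm --series '[[[0,0,0],[0,0,0],1],[[0,0,0],[0,0,0],1],[[0,0,0],[0,0,0],1],[[0,0,0],[0,0,0],1],[[0,0,0],[0,0,0],1]]'

```text
time_s: 14.08
ee_pos: [453.3, 319.8, 356.0]
ee_rot: [179.8, -0.6, -7.6]
force: [-1.2, 0.4, 0.0]
gripper_width: 91.6
```

Run:
```python
from h import *
grab('wrist','w10')
```

```text
(no output)
```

View pics/w10.png

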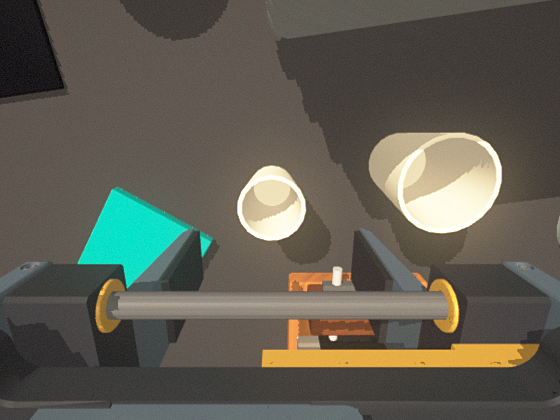

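Run:
```python
from h import *
for p in [(271.5,207),(237,207),(306,207),(271,174),(271,240)]: print(unproj('w10',p,80).round(1))
```

```text
[452.8 323.9  80. ]
[423.1 328.   80. ]
[482.5 319.8  80. ]
[456.4 352.8  80. ]
[448.  293.1  80. ]
```

Call:
jog_arm --series '[[[-0.5,2.5,-25],[0.003,0.01,0],1],[[-0.5,2.5,-50],[0.003,0.01,0],1],[[-0.5,2.5,-75],[0.003,0.01,0],1],[[-0.5,2.5,-100],[0.003,0.01,0],1],[[-0.5,2.5,-122],[0.003,0.01,0],1]]'

```text
time_s: 14.55
ee_pos: [452.7, 322.3, 233.2]
ee_rot: [179.9, -0.0, -7.6]
force: [0.4, 0.4, 0.2]
gripper_width: 91.4
```

Call:
jog_arm --series '[[[0,0,-2],[0,0,0],0.9],[[0,0,-2],[0,0,0],0.8],[[0,0,-2],[0,0,0],0.7],[[0,0,-2],[0,0,0],0.6],[[0,0,-2],[0,0,0],0.5]]' --squeeze 12

```text
time_s: 14.97
ee_pos: [453.1, 322.7, 232.9]
ee_rot: [-179.9, -0.2, -7.6]
force: [-1.2, -0.2, 0.5]
gripper_width: 60.6
```

Call:
jog_arm --series '[[[0,0,0],[0,0,0],0.4],[[0,0,0],[0,0,0],0.4],[[0,0,0],[0,0,0],0.4],[[0,0,0],[0,0,0],0.4],[[0,0,0],[0,0,0],0.4]]' --squeeze 12

```text
time_s: 15.38
ee_pos: [453.1, 322.6, 232.9]
ee_rot: [-179.9, -0.2, -7.6]
force: [-0.6, 0.0, -1.6]
gripper_width: 59.1
```

Gripped at about 60 mm, which matches the cup. Lifting.

Call:
jog_arm --series '[[[0,0,8],[0,0,0],0.4],[[0,0,30],[0,0,0],0.4],[[0,0,60],[0,0,0],0.4],[[0,0,90],[0,0,0],0.4],[[0,0,110],[0,0,0],0.4]]' --squeeze 15

```text
time_s: 15.8
ee_pos: [453.3, 322.8, 346.2]
ee_rot: [-179.8, -0.3, -7.6]
force: [0.2, 1.0, -1.4]
gripper_width: 58.7
```

Call:
jog_arm --series '[[[0,0,3],[0,0,0],0.4],[[4,-20,5],[0,0,0],0.4],[[9,-45,5],[0,0,0],0.4],[[15,-70,5],[0,0,0],0.4],[[20,-90,5],[0,0,0],0.4]]'

```text
time_s: 16.22
ee_pos: [473.0, 231.3, 350.4]
ee_rot: [-179.9, -0.2, -7.6]
force: [0.5, 0.9, -1.5]
gripper_width: 58.4
```

Run:
```python
from h import *
grab('side','s11');grab('wrist','w11')
i=cv2.imread('pics/s11.png'); c=i[60:300,190:390]; cv2.imwrite('pics/s11c.png',cv2.resize(c,None,fx=2.5,fy=2.5,interpolation=cv2.INTER_CUBIC))
```

```text
(no output)
```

View pics/s11c.png

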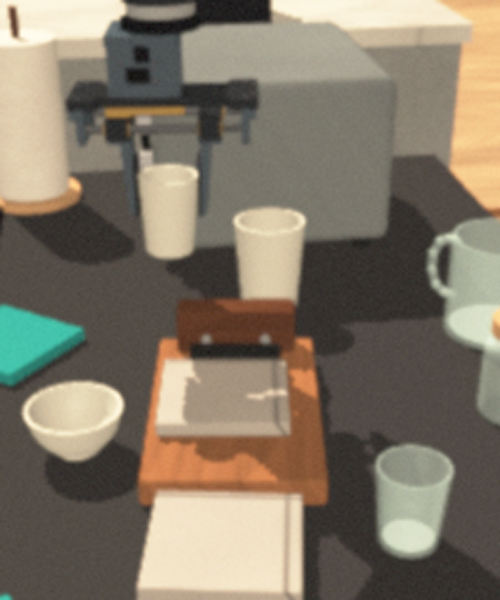

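View pics/w11.png

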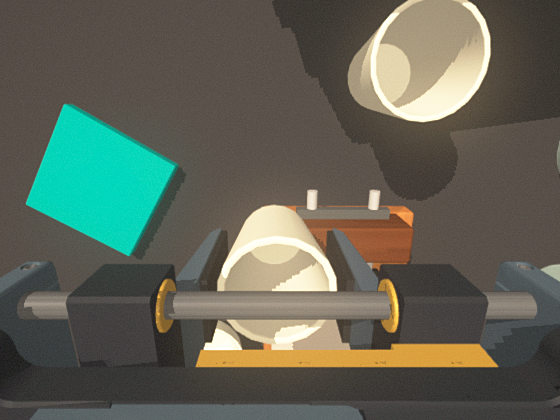

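Run:
```python
from h import *
q=np.array([unproj('s11',(190+a/2.5-.3,60+b/2.5-.3),40) for a,b in [(165,360),(288,358),(291,436),(157,434)]]);print(q.round(1).tolist(),q.mean(0))
print([unproj('t8',(110+a/3-.33,140+b/3-.33),40).round(1).tolist() for a,b in [(357,129),(333,267)]])
```

```text
[[457.8, 134.1, 40.0], [578.1, 120.7, 40.0], [556.9, -17.5, 40.0], [441.9, 2.0, 40.0]] [508.68209028  59.82775062  40.        ]
[[573.3, 122.8, 40.0], [456.7, 139.5, 40.0]]
```

Call:
jog_arm --series '[[[6,-25,0],[0,0,0],0.4],[[14,-60,0],[0,0,0],0.4],[[22,-95,0],[0,0,0],0.4],[[29,-130,0],[0,0,0],0.4],[[35.5,-157,0],[0,0,0],0.4]]'

```text
time_s: 16.73
ee_pos: [508.8, 71.7, 349.7]
ee_rot: [-180.0, -0.2, -7.8]
force: [-0.0, 0.9, -2.2]
gripper_width: 58.5
```

Call:
jog_arm --series '[[[0,0,0],[0,0,0],0.4],[[0,0,-10],[0,0,0],0.4],[[0,0,-25],[0,0,0],0.4],[[0,0,-40],[0,0,0],0.4],[[0,0,-50],[0,0,0],0.4]]'

```text
time_s: 17.15
ee_pos: [507.9, 73.0, 297.4]
ee_rot: [-180.0, 0.0, -7.7]
force: [-0.4, -0.3, -2.2]
gripper_width: 58.7
```

Run:
```python
from h import *
print(telemetry.state()['ee_pos'],telemetry.state()['force'])
grab('side','s12');grab('wrist','w12')
i=cv2.imread('pics/s12.png'); c=i[100:300,190:390]; cv2.imwrite('pics/s12c.png',cv2.resize(c,None,fx=3,fy=3,interpolation=cv2.INTER_CUBIC))
```

```text
[507.92478243  72.98561792 297.38943667] [-0.40096829 -0.30558093 -2.20196296]
```

View pics/s12c.png

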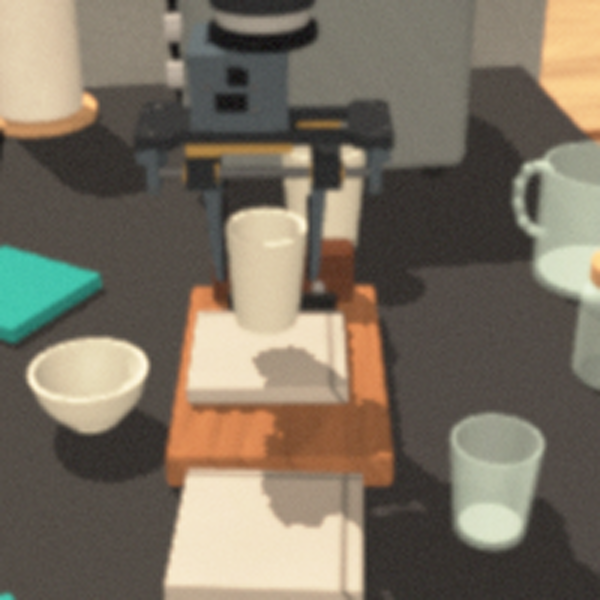

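Call:
jog_arm --series '[[[0,-1,-6],[0,0,0],0.4],[[0,-1,-12],[0,0,0],0.4],[[0,-1,-16],[0,0,0],0.4],[[0,-1,-19],[0,0,0],0.4],[[0,-1,-20],[0,0,0],0.4]]'

```text
time_s: 17.67
ee_pos: [507.8, 71.8, 276.9]
ee_rot: [180.0, 0.1, -7.7]
force: [0.2, -0.2, -1.9]
gripper_width: 58.6
```

Call:
jog_arm --series '[[[0,0,-0.5],[0,0,0],0.4],[[0,0,-1],[0,0,0],0.4],[[0,0,-1.5],[0,0,0],0.4],[[0,0,-2],[0,0,0],0.4],[[0,0,-2.5],[0,0,0],0.4]]'

```text
time_s: 18.08
ee_pos: [507.8, 71.8, 274.6]
ee_rot: [180.0, 0.1, -7.7]
force: [0.0, -0.3, -0.5]
gripper_width: 58.9
```

Call:
jog_arm --series '[[[0,0,-0.3],[0,0,0],0.4],[[0,0,-0.6],[0,0,0],0.4],[[0,0,-0.9],[0,0,0],0.4],[[0,0,-1.2],[0,0,0],0.4],[[0,0,-1.5],[0,0,0],0.4]]'

```text
time_s: 18.5
ee_pos: [507.9, 71.9, 273.3]
ee_rot: [180.0, 0.1, -7.7]
force: [-0.5, 1.5, 1.6]
gripper_width: 59.1
```

Call:
jog_arm --series '[[[0,0,-0.2],[0,0,0],0.4],[[0,0,-0.4],[0,0,0],0.4],[[0,0,-0.4],[0,0,0],0.4],[[0,0,-0.4],[0,0,0],0.4],[[0,0,-0.4],[0,0,0],0.4]]'

```text
time_s: 18.92
ee_pos: [507.9, 72.0, 273.2]
ee_rot: [-180.0, 0.1, -7.7]
force: [-0.7, 1.1, 2.7]
gripper_width: 58.4
```

The cup bears lightly on the tile, about 3–4 N. Opening slowly; the stop's block is below the fingertips.

Call:
jog_arm --series '[[[0,0,0],[0,0,0],0.65],[[0,0,0],[0,0,0],0.68],[[0,0,0],[0,0,0],0.72],[[0,0,0],[0,0,0],0.8],[[0,0,0],[0,0,0],0.9]]'

```text
time_s: 19.33
ee_pos: [508.0, 71.9, 273.0]
ee_rot: [-180.0, 0.1, -7.7]
force: [0.1, 0.2, 0.3]
gripper_width: 75.9
```

Call:
jog_arm --series '[[[0,0,4],[0,0,0],1],[[0,0,15],[0,0,0],1],[[0,0,35],[0,0,0],1],[[0,0,60],[0,0,0],1],[[0,0,90],[0,0,0],1]]'

```text
time_s: 19.75
ee_pos: [507.6, 71.8, 363.1]
ee_rot: [180.0, 0.3, -7.7]
force: [-0.6, 0.7, -0.7]
gripper_width: 90.9
```

Call:
jog_arm --series '[[[0,-20,20],[0,0,0],1],[[-10,-55,35],[0,0,0],1],[[-20,-90,35],[0,0,0],1],[[-30,-125,35],[0,0,0],1],[[-40,-160,35],[0,0,0],1]]'

```text
time_s: 20.17
ee_pos: [466.8, -89.5, 398.9]
ee_rot: [179.9, 0.2, -7.7]
force: [-0.1, 0.2, 0.2]
gripper_width: 91.5
```

Call:
jog_arm --series '[[[-5,-35,0],[0,0,0],1],[[-10,-70,0],[0,0,0],1],[[-15,-90,0],[0,0,0],1],[[-15,-90,0],[0,0,0],1],[[-15,-90,0],[0,0,0],1]]'

```text
time_s: 20.58
ee_pos: [451.5, -180.3, 399.0]
ee_rot: [180.0, 0.2, -7.8]
force: [-0.6, 0.8, -0.4]
gripper_width: 91.2
```

Run:
```python
from h import *
grab('top','t13');grab('side','s13')
i=cv2.imread('pics/t13.png'); c=i[140:290,110:370]; cv2.imwrite('pics/t13c.png',cv2.resize(c,None,fx=3,fy=3,interpolation=cv2.INTER_CUBIC))
i=cv2.imread('pics/s13.png'); c=i[130:310,190:390]; cv2.imwrite('pics/s13c.png',cv2.resize(c,None,fx=3.3,fy=3.3,interpolation=cv2.INTER_CUBIC))
```

```text
(no output)
```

View pics/t13c.png

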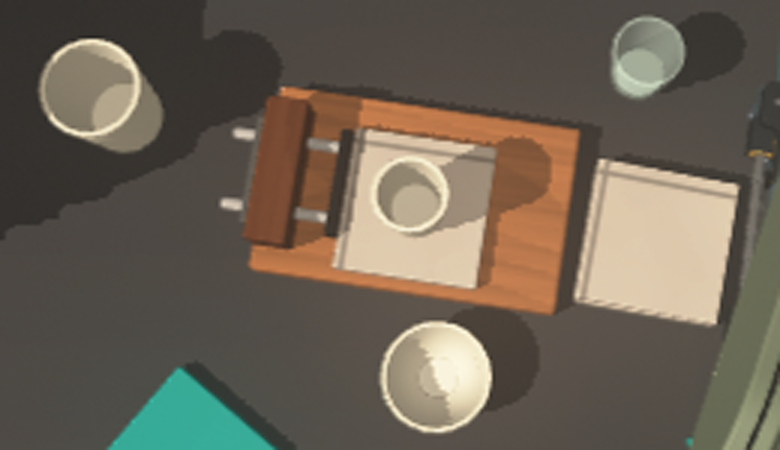

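View pics/s13c.png

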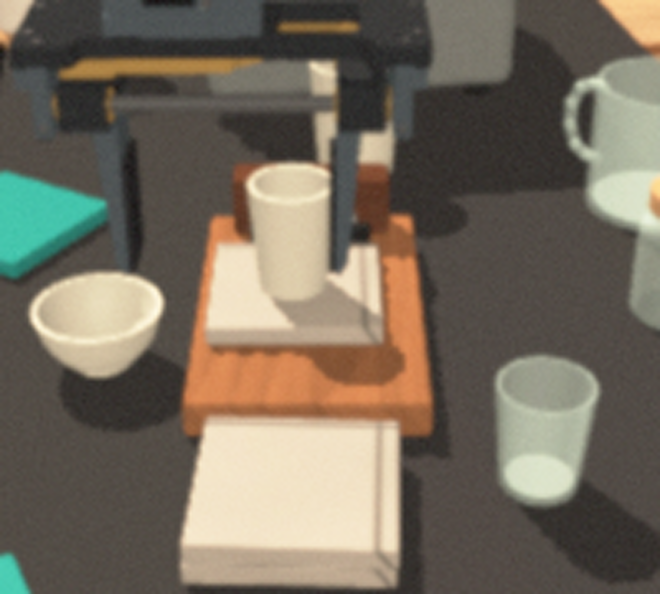

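Run:
```python
from h import *
T=lambda p,z:unproj('top0',(110+p[0]/3-.33,140+p[1]/3-.33),z)
q=np.array([T(p,40) for p in [(358,128),(497,149),(476,289),(332,268)]]);print(q[:,:2].round(1).tolist(),q.mean(0).round(1))
print('cup',T((410,195),120).round(1))
for k in('t6c','t7c'):pass
a,b=cv2.imread('pics/t8.png'),cv2.imread('pics/t13.png')
for n,i in(('before cup',a),('after',b)): cv2.imwrite('pics/z_%s.png'%n[:3],cv2.resize(i[160:240,185:255],None,fx=7,fy=7,interpolation=cv2.INTER_NEAREST))
cv2.imwrite('pics/zz.png',np.hstack([cv2.imread('pics/z_bef.png')[:,:400],cv2.imread('pics/z_aft.png')[:,:400]]))
```

```text
[[574.2, 122.0], [557.6, 5.1], [439.9, 21.2], [455.9, 140.3]] [506.9  72.1  40. ]
cup [504.5  72.3 120. ]
```

View pics/zz.png

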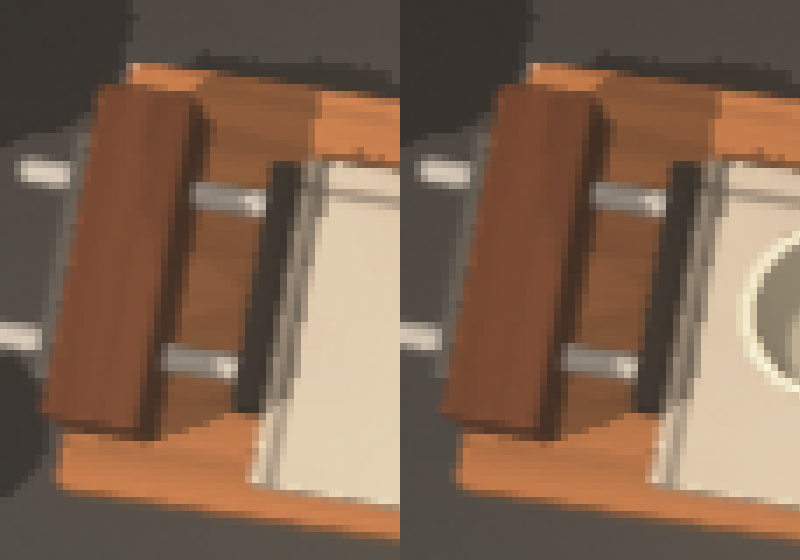

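Run:
```python
from h import *
print(env.job_done())
```

```text
the job is handed in; nothing more can be done
None
```

I slid the top tile straight off the stack with the half-open fingers on its -y edge, pushed it onto the stop pad, and set the small cup on it. The job is handed in, with the last move ending at about 20.6 s; no verdict was reported.

- **Pressing the stop:** The wrist read 6.5–10.7 N while pressing, of which about 2.8 N is sliding friction. The pad's rods moved back about 5 mm in the top view. Those two put the pad force at roughly 4–8 N, above the 3 N needed and well under 16 N. They don't agree more closely than that: the noisy wrist readings give the lower figure and the travel the higher one.
- **Tile:** In the last top view its centre is at about (507, 72) mm, straight on the board and some 10 mm off the centre line (30 mm allowed). It is up against the pad, and the pad area looks the same before and after the cup was set down. The contact force at rest could only be judged by eye.
- **Cup:** It stands upright at about (504.5, 72) mm, within 3 mm of the tile's middle. It was set down with about 4 N.
- **Everything else:** The two lower tiles, the large cup, the tumbler and the bowl look unmoved in the pictures; I did not measure their positions again.
- **Camera disagreement:** The cameras differed by 3–6 mm along y, so I took values between them.

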